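Open the long junction box on the oil-lab bench

ROBOT

A 7-joint arm with a two-finger parallel gripper is mounted at the origin on the work surface. World frame = base frame: x ahead of the robot, y to its left, z up, the work surface at z = 0. Lengths are in m, angles in rad, forces in N, time in s.
With the tool pointing down it reaches from about 0.425 to 1.025 m from the base axis. Payload 9.4 kg.
Tool frame: the origin (TCP) lies between the finger pads; the fingertips stand 25 mm ahead of it and the grasp point (between the pads) lies 6 mm ahead of it; z points along the fingers, y is the line along which they close (so a half turn about z gives the same grasp; the last joint's range is limited). The gripper opens to 85 mm and grips with 20 to 120 N. Pads are 22 mm wide; open, the fingers measure 114 mm over their backs; the gripper's body (76 mm by 85 mm) begins 54 mm behind the grasp point. The pads swing forward as they close: fully open they stand 13 mm farther back than shut.
Start: joints at [-1.356, 0.599, -0.003, 1.599, 0.002, 0.943, -0.08], TCP at [0.209, 0.694, 0.256] pointing down, gripper open.
Joint ranges: [-2.57, 2.57], [-0.35, 1.97], [-1.29, 1.29], [0.11, 2.56], [-1.05, 4.19], [0.11, 1.86], [-2.63, 2.63]. Speed limits (rad/s): [2.22, 2.22, 3.01, 3.01, 3.14, 3.14, 3.14].

INTERFACE

Orientations are given as a rotation vector (axis times angle).
In Python, from plant import * gives the robot as it stands.
- The arm moves only by the shell command python3 -m pendant 'ROWS' [FORCE]. ROWS is JSON, a list of rows, each a list of 7 numbers: the shift along the world's x, y, z in mm, then the turn, a rotation vector about the world's x, y, z in rad, then the opening, from -1 (shut) to 1 (fully open). A call has 1 to 5 rows; each row shifts and turns the commanded pose from where the row before left it; what a row does not reach is not made up. A row lasts 1/10 s, in which the tool goes at most 50 mm and 8.59 degrees, less where a joint would pass 70% of its speed; a pose out of reach is approached as far as the arm can. A call is refused whole if a number of a shift passes 50 or a number of a turn 0.15, either way. A call with a gripper value outside its range is refused whole. The fingers move at their own pace and stop on an object; FORCE is the grip in N (left out, the last holds). Time passes only in rows, so rows that do not move let the fingers close. It gives the time, the measured TCP pose, the force, the opening and the grip force at its end, in the units of the state.
- sense(): the state, without advancing time (a new reading comes with each control period).
- camera(name): name is "scene" or "top" or "wrist"; returns the picture (480x640x3 uint8, red, green, blue); there is no depth.
- calibration(name): a dict with "camera_matrix" (3x3 intrinsics, pixels), "R" (3x3) and "t" (3): a world point X has camera coordinates R X + t. Camera axes: x right, y down, z forward; pixel columns grow to the right and rows downward; lengths in m; the calibration is good to about 2 mm. The wrist camera is an equidistant fisheye: a pixel r from the principal point sees the ray r / f radians off the axis. A picture is of the moment at which its call begins: read the wrist's pose just before it. calibration takes no time and is no camera call; for the wrist camera it gives the pose at the moment of the call.
- job_done(): hands the job in; it is judged then, once.
The state is a dict: "t": time; "joint_pos": joint angles; "joint_vel": joint speeds; "joint_efforts": joint torques, N m; "ee_pos": TCP position; "tcp_rot": TCP orientation; "force": force on the tool from outside, world axes, zero at the start; "wrist_torque": the same for the moment, N m; "finger_gap": opening from 0.0 (shut) to 1.0 (fully open); "grasp_force": force on a finger pad.
Only numpy, scipy, OpenCV 4.12 (cv2) and the standard library are available. Lean on these libraries where they do the work, as an engineer would, in place of code of your own. Each camera call takes 0.05 s, during which the arm holds its last target. There are 200 camera calls.

TASK

The terminals in the long junction box need checking: lift the cover off the oblong box, straight up off its pins, and lay it gently, flat and handle up, inside the empty shallow steel tray. Do not drop it, and leave the cover of the square box where it is.

Things in the scene. Friction and masses are not known exactly. Their poses are not given: they have to be found in the camera images.
- long_cover: Aluminium cover plate of the oblong box, 180 (x) x 100 (y) x 4 mm, 0.25 kg, loose on the box's rim and pins. In its middle a dark bow handle: bar 70 mm long (along x), 12 wide (y), 14 high, its middle 33 mm above the origin, open below between posts at its ends. Two 14 mm square holes at x = +-75 mm, y = 0. Origin: centre of its underside; x along the long side, z up.
- long_box: Oblong grey junction box under that cover, 180 (x) x 100 (y) x 60 mm high to the rim, fixed to the bench. Two upright 8 mm steel pins stand 20 mm above the rim, through the cover's holes with 3 mm play all round. Origin: centre of its underside, on the bench; x along its long side, z up; black cable glands stick out at the +x end.
- tray: Empty shallow rectangular steel tray, fixed to the bench, 250 mm (x) by 210 mm (y) outside, 20 mm high, walls and floor 4 mm thick. Origin: centre of its underside on the bench; its inner floor is 4 mm above that; x along its long side, z up.
- square_cover: Cover of the square junction box (to be left alone), 105 x 105 x 4 mm, aluminium, with the same handle along its x, seated on two pins of that box, which is grey, 60 mm high and fixed to the bench. Origin: centre of the plate's underside, z up.
Things that resemble listed ones, but are neither listed nor needed, are in the scene too. Leave any brown, pink or yellow look-alike of the long_cover alone.

How it is judged:
By the outcome, as a careful person would: the job done as asked, in the order asked, and still so for the second after the job is handed in, with the robot touching nothing.
It also fails if it takes over 43 s, if anything falls off the work surface, if the arm or the gripper's body presses on something with over 40 N, if the wrist force passes 120 N, or if a joint passes its speed limit or range.

## Working session

There is one attempt and no reset: what is moved stays moved. The work goes in short steps, Python scripts to look and compute and a shell command to move; the robot and the scene stay as the last step left them, time stands still between calls to the robot, and variables do not carry over. Pictures are saved under pics/ and viewed, at most 10 in all, crops included, and the job is handed in when it is done.

```bash
mkdir -p pics; python3 - <<'E'
from plant import *
import cv2
for n in("top","scene"):
    cv2.imwrite(f"pics/{n}0.png",camera(n)[:,:,::-1])
    c=calibration(n);print(n,c)
s=sense();print(s)
E
```

```text
top {'camera_matrix': array([[570.72192238,   0.        , 318.28504022],
       [  0.        , 570.72192238, 237.76121342],
       [  0.        ,   0.        ,   1.        ]]), 'R': array([[-0.01732456, -0.99979381, -0.01059262],
       [-0.99711431,  0.01805934, -0.07373547],
       [ 0.07391156,  0.00928462, -0.99722158]]), 't': array([0.11338724, 0.4463119 , 1.67530947])}
scene {'camera_matrix': array([[546.26015088,   0.        , 317.43858986],
       [  0.        , 546.26015088, 239.63470573],
       [  0.        ,   0.        ,   1.        ]]), 'R': array([[-0.40740832,  0.91313754, -0.0140816 ],
       [ 0.47469122,  0.19856672, -0.85746108],
       [-0.78018377, -0.35602119, -0.51435611]]), 't': array([ 0.0846343 , -0.1437394 ,  2.01875815])}
{'t': 0.1, 'joint_pos': array([-1.3556994 ,  0.60010015, -0.00250751,  1.60001598,  0.00177282,
        0.94289905, -0.07978128]), 'joint_vel': array([-3.49861451e-04, -2.23638559e-03, -1.33546990e-03, -1.03496873e-03,
       -7.06440860e-05, -2.76958898e-04, -8.84596472e-04]), 'joint_efforts': array([ 5.45789982e-03, -7.77987456e+01,  1.57020539e+00, -2.58625478e+01,
        1.27038787e-02,  5.59819586e-03, -1.83783237e-05]), 'ee_pos': array([0.20847986, 0.69399392, 0.25547615]), 'tcp_rot': array([-4.56668835e-01, -3.10814592e+00,  2.22789902e-03]), 'force': array([0.15440099, 0.82606418, 0.43569767]), 'wrist_torque': array([ 0.00292528, -0.06178563,  0.0224066 ]), 'grasp_force': 0.0, 'finger_gap': 0.9980779108522612}
```

View pics/top0.png

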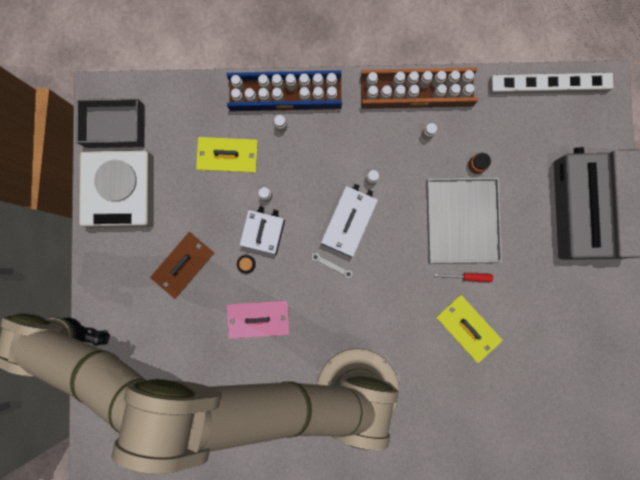

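View pics/scene0.png

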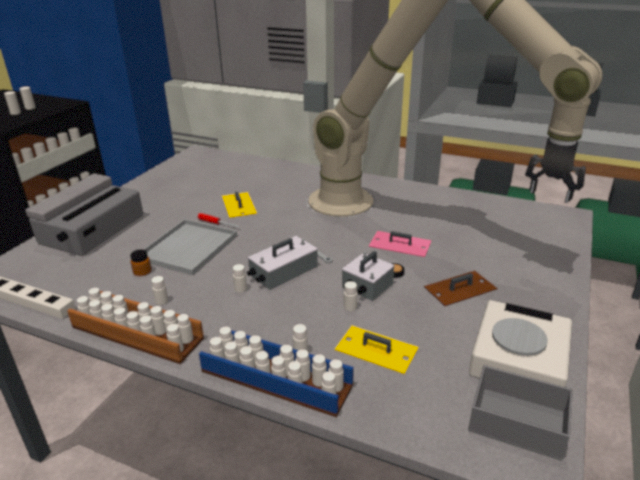

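Top view: candidates for the cover are the aluminium plate on the oblong box (349,221), the square box's cover (262,232), and loose yellow (227,154) and (470,328), brown (182,265) and pink (258,320) plates. The one at (349,221) fits: it is oblong, aluminium, and has pins and glands. For the tray, (463,221) is shallow light steel, while the dark deep bin at (110,122) isn't.

```bash
cat > h.py <<'E'
import numpy as np,cv2
from plant import *
def ray(n,p,z):
    c=calibration(n);K,R,t=map(np.array,(c["camera_matrix"],c["R"],c["t"]))
    o=-R.T@t;d=R.T@np.linalg.inv(K)@[p[0],p[1],1];return o+d*(z-o[2])/d[2]
def proj(n,X):
    c=calibration(n);q=c["R"]@np.array(X)+c["t"];q=c["camera_matrix"]@q;return q[:2]/q[2]
def rect(n,mask,x0,y0,z,off=(0,0)):
    k=max(cv2.findContours(mask.astype(np.uint8),cv2.RETR_EXTERNAL,cv2.CHAIN_APPROX_NONE)[0],key=cv2.contourArea)[:,0]
    P=np.array([ray(n,(u+x0,v+y0),z)[:2] for u,v in k],np.float32)
    (c,s,a)=cv2.minAreaRect(P);b=cv2.boxPoints((c,s,a))
    e=max((b[1]-b[0],b[2]-b[1]),key=np.linalg.norm)
    return np.round(c,4),np.round(s,4),round(np.degrees(np.arctan2(e[1],e[0])),2),k.mean(0)
E
python3 - <<'E'
from h import *
im=camera("top");hsv=cv2.cvtColor(im,cv2.COLOR_RGB2HSV)
def win(x0,x1,y0,y1):return hsv[y0:y1,x0:x1]
w=win(310,385,180,265)
print("px",im[240,340],im[200,440],im[210,400],im[221,349],im[190,432])
for th in (165,180,195):
    m=(w[...,2]>th)&(w[...,1]<40)
    m=cv2.morphologyEx(m.astype(np.uint8),cv2.MORPH_OPEN,np.ones((5,5)))
    print("cover",th,rect("top",m,310,180,.064))
m=(w[...,2]<70);m[:22]=0;m[60:]=0;print("handle",rect("top",m,310,180,.1))
w=win(415,512,170,272)
g=hsv[170:272,415:512,2].astype(int)
for th in(130,145):
  print("tray",th,rect("top",cv2.morphologyEx((g>th).astype(np.uint8),cv2.MORPH_CLOSE,np.ones((5,5))),415,170,.02))
a=cv2.resize(im[170:275,310:410],None,fx=5,fy=5,interpolation=2)
b=cv2.resize(im[170:275,418:510],None,fx=3,fy=5,interpolation=2)
cv2.imwrite("pics/crop.png",np.hstack([a,b])[:,:,::-1])
E
```

```text
px [194 195 206] [170 167 167] [132 124 124] [71 73 73] [172 171 170]
cover 165 (array([0.4932, 0.0147]), array([0.1002, 0.1798]), np.float32(-24.82), array([39.31052632, 40.68421053]))
cover 180 (array([0.4927, 0.0149]), array([0.0977, 0.1764]), np.float32(-24.93), array([39.27807487, 40.5026738 ]))
cover 195 (array([0.4927, 0.0152]), array([0.095 , 0.1735]), np.float32(-24.81), array([39.10382514, 40.81420765]))
handle (array([0.4627, 0.029 ]), array([0., 0.]), np.float32(0.0), array([35., 50.]))
tray 130 (array([ 0.4923, -0.3244]), array([0.2851, 0.3036]), np.float32(-1.71), array([48.18703242, 49.98004988]))
tray 145 (array([ 0.495 , -0.3284]), array([0.2092, 0.25  ]), np.float32(-0.23), array([50.06363636, 49.73030303]))
```

View pics/crop.png

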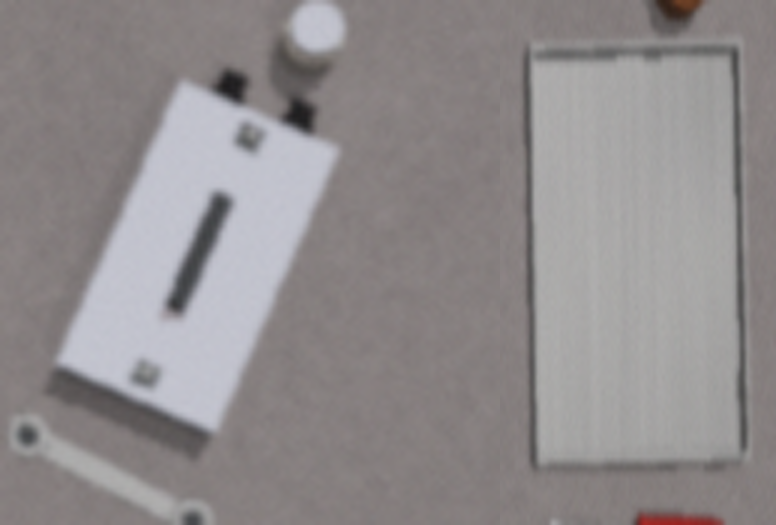

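The crop confirms it: an aluminium oblong plate with a handle and glands. It measures 180×100 mm at (0.493, 0.015), yaw −24.8°. The tray measures 250×209 mm at (0.495, −0.328), yaw about 0°. Moving above the cover; the tool y axis needs to go from 73.2° to 65.2°.

```bash
python3 -m pendant '[[16,-40,0,0,0,-0.07,1],[16,-40,0,0,0,-0.07,1],[16,-40,0,0,0,0,1],[16,-40,0,0,0,0,1],[16,-40,0,0,0,0,1]]' 60
python3 -m pendant '[[16,-40,0,0,0,0,1],[16,-40,0,0,0,0,1],[17,-40,0,0,0,0,1],[17,-40,0,0,0,0,1],[17,-40,0,0,0,0,1]]'
python3 -m pendant '[[17,-40,0,0,0,0,1],[17,-40,0,0,0,0,1],[17,-40,0,0,0,0,1],[17,-40,0,0,0,0,1],[17,-40,0,0,0,0,1]]'
python3 -m pendant '[[18,-40,0,0,0,0,1],[18,-39,0,0,0,0,1],[0,0,0,0,0,0,1],[0,0,0,0,0,0,1]]'
```

```text
t: 0.65
ee_pos: [0.2889, 0.4926, 0.2561]
tcp_rot: [0.673, 3.069, -0.0]
force: [1.2, -0.3, -0.8]
finger_gap: 1.003
grasp_force: 0.0
t: 1.15
ee_pos: [0.3719, 0.2927, 0.2563]
tcp_rot: [0.673, 3.069, 0.0]
force: [1.4, 0.7, -0.5]
finger_gap: 1.001
grasp_force: 0.0
t: 1.65
ee_pos: [0.4569, 0.0926, 0.2564]
tcp_rot: [0.673, 3.069, 0.0]
force: [0.7, 0.2, -0.8]
finger_gap: 1.001
grasp_force: 0.0
t: 2.05
ee_pos: [0.4925, 0.0145, 0.2561]
tcp_rot: [-0.677, -3.067, 0.0]
force: [-0.1, 0.5, -0.3]
finger_gap: 1.001
grasp_force: 0.0
```

```bash
python3 - <<'E'
from h import *
c=calibration("wrist");im=camera("wrist");cv2.imwrite("pics/w1.png",im[:,:,::-1])
K,R,t=c["camera_matrix"],c["R"],c["t"];f=K[0,0]
def wp(X):
    q=R@np.array(X)+t;r=np.hypot(q[0],q[1]);th=np.arctan2(r,q[2]);return (K[:2,2]+f*th*q[:2]/r).round(1)
a=np.radians(-24.8);C=np.array([.493,.015]);u=np.array([np.cos(a),np.sin(a)])
for s in(-.035,0,.035):print("bar top",s,wp([*(C+s*u),.1]))
for s in(-.075,.075):print("pin top",s,wp([*(C+s*u),.08]))
E
```

```text
bar top -0.035 [329.1 181.9]
bar top 0 [329.1 227.2]
bar top 0.035 [329.2 269.8]
pin top -0.075 [329. 128.]
pin top 0.075 [329.2 303.2]
```

View pics/w1.png

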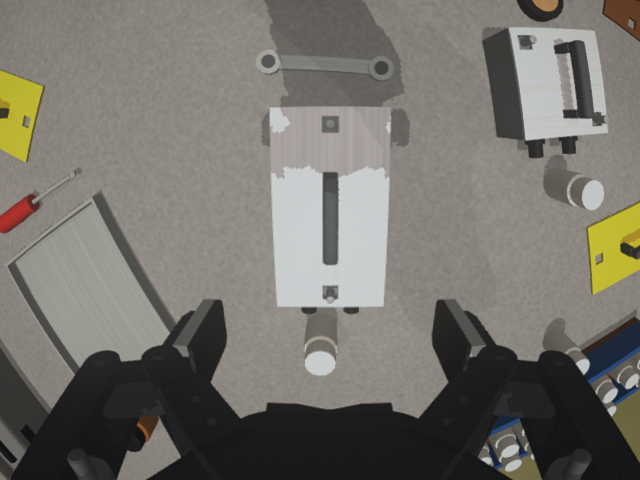

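The wrist view shows the bar at x≈330, y 172–265, with the pins at (330,124) and (330,294). That is centred across the bar and within about 4 mm along it. Descending with a small shift along the bar, then gripping.

```bash
python3 -m pendant '[[-1,1,-40,0,0,0,1],[0,0,-40,0,0,0,1],[0,0,-30,0,0,0,1],[0,0,-20,0,0,0,1],[0,0,-12,0,0,0,1]]'
python3 -m pendant '[[0,0,-10,0,0,0,1],[0,0,-5,0,0,0,1],[0,0,0,0,0,0,1],[0,0,0,0,0,0,0]]'
python3 -m pendant '[[0,0,0,0,0,0,-0.5],[0,0,0,0,0,0,-1],[0,0,0,0,0,0,-1],[0,0,0,0,0,0,-1],[0,0,0,0,0,0,-1]]' 60
python3 -m pendant '[[0,0,0,0,0,0,-1],[0,0,0,0,0,0,-1],[0,0,0,0,0,0,-1],[0,0,0,0,0,0,-1],[0,0,0,0,0,0,-1]]'
```

```text
t: 2.6
ee_pos: [0.4906, 0.0181, 0.1128]
tcp_rot: [-0.668, -3.067, 0.0]
force: [0.2, 0.5, -0.2]
finger_gap: 0.999
grasp_force: 0.0
t: 3.0
ee_pos: [0.4919, 0.0165, 0.0999]
tcp_rot: [0.673, 3.068, 0.001]
force: [-0.4, 0.4, 0.2]
finger_gap: 0.85
grasp_force: 0.0
t: 3.5
ee_pos: [0.4917, 0.0163, 0.0996]
tcp_rot: [0.673, 3.068, 0.0]
force: [-1.1, -0.1, 5.6]
finger_gap: 0.126
grasp_force: 58.6
t: 4.0
ee_pos: [0.4917, 0.0163, 0.0996]
tcp_rot: [0.673, 3.068, 0.0]
force: [-0.8, -0.8, 5.6]
finger_gap: 0.134
grasp_force: 58.6
```

The bar is gripped at about 12 mm with 59 N. Lifting straight up.

```bash
python3 -m pendant '[[0,0,5,0,0,0,-1],[0,0,8,0,0,0,-1],[0,0,10,0,0,0,-1],[0,0,10,0,0,0,-1],[0,0,10,0,0,0,-1]]'
python3 -m pendant '[[0,0,20,0,0,0,-1],[0,0,20,0,0,0,-1],[0,0,15,0,0,0,-1],[0,0,0,0,0,0,-1],[0,0,0,0,0,0,-1]]'
python3 - <<'E'
from h import *
a=camera("scene")[170:330,120:420]
b=camera("wrist")
cv2.imwrite("pics/l1.png",np.hstack([cv2.resize(a,(450,240)),cv2.resize(b,(320,240))])[:,:,::-1])
E
```

```text
t: 4.5
ee_pos: [0.4916, 0.0164, 0.1434]
tcp_rot: [0.673, 3.068, 0.0]
force: [-0.3, 0.1, -2.3]
finger_gap: 0.132
grasp_force: 58.6
t: 5.0
ee_pos: [0.4915, 0.0164, 0.1976]
tcp_rot: [0.673, 3.068, 0.001]
force: [-0.2, 0.1, -2.0]
finger_gap: 0.127
grasp_force: 58.7
```

View pics/l1.png

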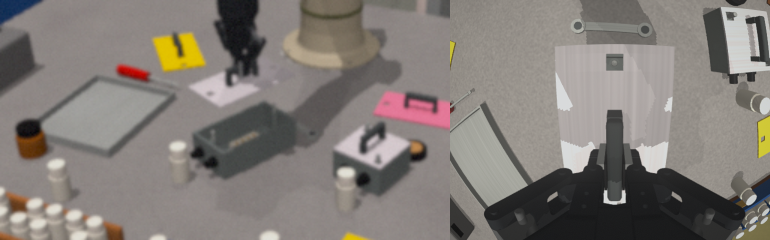

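The cover is off and held level, the box is open, and the load reads about 2.3 N. Carrying it over the tray while turning +24.8°.

```bash
python3 -m pendant '[[1,-15,0,0,0,0.02,-1],[1,-30,0,0,0,0.04,-1],[1,-35,0,0,0,0.05,-1],[0,-40,0,0,0,0.05,-1],[0,-40,0,0,0,0.05,-1]]'
python3 -m pendant '[[0,-40,0,0,0,0.05,-1],[0,-40,0,0,0,0.05,-1],[0,-40,0,0,0,0.05,-1],[0,-34,0,0,0,0.04,-1],[0,-20,0,0,0,0.033,-1]]'
python3 -m pendant '[[0,-10,0,0,0,0,-1],[0,0,0,0,0,0,-1],[0,0,0,0,0,0,-1]]'
```

```text
t: 5.6
ee_pos: [0.4941, -0.1447, 0.1963]
tcp_rot: [-0.343, -3.121, -0.0]
force: [0.1, 0.3, -2.2]
finger_gap: 0.129
grasp_force: 58.6
t: 6.1
ee_pos: [0.4934, -0.3209, 0.196]
tcp_rot: [-0.001, -3.14, 0.0]
force: [-0.2, -0.5, -2.3]
finger_gap: 0.124
grasp_force: 58.7
t: 6.4
ee_pos: [0.4945, -0.3262, 0.1967]
tcp_rot: [0.002, -3.141, -0.002]
force: [0.2, 0.6, -2.3]
finger_gap: 0.13
grasp_force: 58.7
```

```bash
python3 -m pendant '[[0,-1,-25,0,0,0,-1],[0,0,-35,0,0,0,-1],[0,0,-35,0,0,0,-1],[0,0,-25,0,0,0,-1],[0,0,-12,0,0,0,-1]]'
python3 -m pendant '[[0,0,-8,0,0,0,-1],[0,0,-4,0,0,0,-1],[0,0,-2,0,0,0,-1],[0,0,0,0,0,0,-1],[0,0,0,0,0,0,-1]]'
python3 -m pendant '[[0,0,-1,0,0,0,-1],[0,0,-1,0,0,0,-1],[0,0,-1,0,0,0,-1],[0,0,-1,0,0,0,-1],[0,0,0,0,0,0,-1]]'
```

```text
t: 6.9
ee_pos: [0.4943, -0.3261, 0.0632]
tcp_rot: [0.005, -3.139, -0.004]
force: [-0.2, -0.1, -1.5]
finger_gap: 0.13
grasp_force: 58.6
t: 7.4
ee_pos: [0.4949, -0.3289, 0.0521]
tcp_rot: [-0.002, 3.14, -0.001]
force: [0.4, 0.5, -1.3]
finger_gap: 0.13
grasp_force: 58.6
t: 7.9
ee_pos: [0.4945, -0.3286, 0.0471]
tcp_rot: [0.002, -3.141, -0.0]
force: [0.3, 0.1, -1.5]
finger_gap: 0.127
grasp_force: 58.6
```

```bash
python3 -m pendant '[[0,0,-1,0,0,0,-1],[0,0,-1,0,0,0,-1],[0,0,0,0,0,0,-1],[0,0,0,0,0,0,-1]]'
python3 -m pendant '[[0,0,-1,0,0,0,-1],[0,0,0,0,0,0,-1],[0,0,0,0,0,0,-1]]'
```

```text
t: 8.3
ee_pos: [0.4945, -0.3286, 0.0452]
tcp_rot: [0.002, -3.142, -0.0]
force: [0.1, -0.1, -2.7]
finger_gap: 0.129
grasp_force: 58.6
t: 8.6
ee_pos: [0.4945, -0.3286, 0.0443]
tcp_rot: [-0.002, 3.142, 0.0]
force: [-0.2, 0.4, -1.6]
finger_gap: 0.125
grasp_force: 58.6
```

```bash
python3 -m pendant '[[0,0,-0.5,0,0,0,-1],[0,0,0,0,0,0,-1],[0,0,0,0,0,0,-1]]'
python3 -m pendant '[[0,0,-0.5,0,0,0,-1],[0,0,0,0,0,0,-1],[0,0,0,0,0,0,-1]]'
python3 - <<'E'
from h import *
cv2.imwrite("pics/p1.png",cv2.resize(camera("scene")[190:290,120:260],(784,560),interpolation=2)[:,:,::-1])
E
```

```text
t: 8.9
ee_pos: [0.4945, -0.3286, 0.0438]
tcp_rot: [0.002, -3.142, -0.0]
force: [0.6, 0.5, -2.9]
finger_gap: 0.13
grasp_force: 58.6
t: 9.2
ee_pos: [0.4946, -0.3287, 0.0437]
tcp_rot: [-0.002, 3.141, -0.0]
force: [-1.0, 0.5, 4.4]
finger_gap: 0.128
grasp_force: 59.6
```

View pics/p1.png

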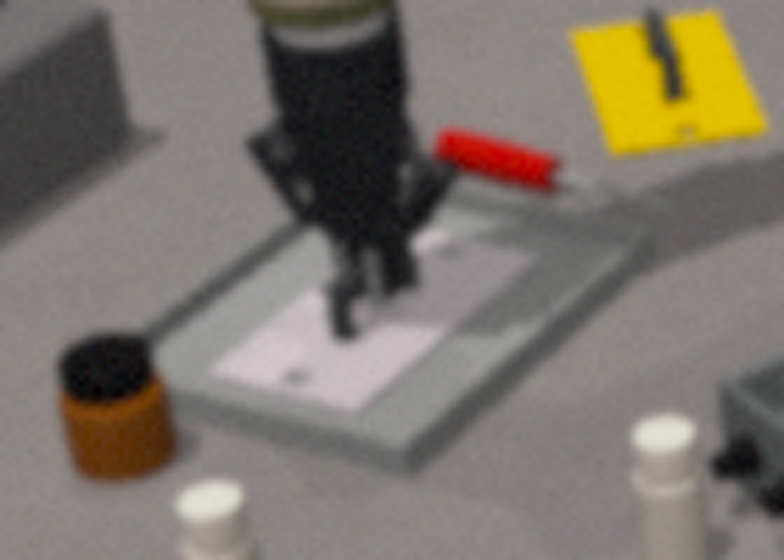

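The picture shows the plate flat on the tray floor: corners at about (215,370), (360,405) and (535,255), well inside the walls. The force has flipped to +4.4 N, so it is touching down at the expected height. Releasing gently and rising.

```bash
python3 -m pendant '[[0,0,0,0,0,0,-0.7],[0,0,0,0,0,0,-0.5],[0,0,0,0,0,0,-0.2],[0,0,0,0,0,0,0.2],[0,0,0,0,0,0,0.3]]' 20
python3 -m pendant '[[0,0,0,0,0,0,0.3],[0,0,0,0,0,0,0.3],[0,0,5,0,0,0,0.3],[0,0,15,0,0,0,0.3],[0,0,30,0,0,0,0.3]]'
python3 -m pendant '[[0,0,40,0,0,0,0.3],[0,0,40,0,0,0,0.3],[0,0,40,0,0,0,0.3],[0,0,20,0,0,0,0.3],[0,0,0,0,0,0,0.3]]'
python3 - <<'E'
from h import *
a=camera("scene")[190:310,110:410];b=camera("wrist")
cv2.imwrite("pics/f1.png",np.hstack([cv2.resize(a,(450,240)),cv2.resize(b,(320,240))])[:,:,::-1])
E
```

```text
t: 9.75
ee_pos: [0.4946, -0.3287, 0.0432]
tcp_rot: [0.002, -3.142, -0.0]
force: [-0.9, -0.9, -0.1]
finger_gap: 0.651
grasp_force: 0.0
t: 10.25
ee_pos: [0.4937, -0.3281, 0.0931]
tcp_rot: [0.002, -3.139, -0.002]
force: [0.0, -0.2, 0.2]
finger_gap: 0.648
grasp_force: 0.0
t: 10.75
ee_pos: [0.4957, -0.3295, 0.238]
tcp_rot: [-0.001, 3.136, -0.005]
force: [-0.0, 0.5, -0.7]
finger_gap: 0.649
grasp_force: 0.0
```

View pics/f1.png

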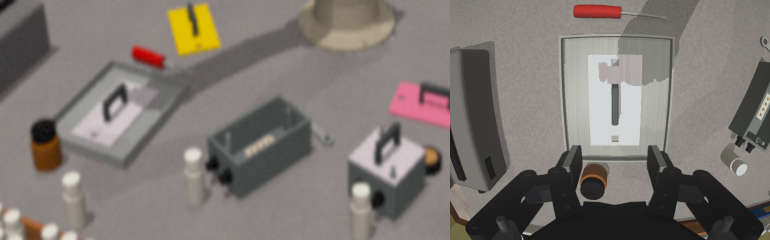

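The cover lies flat with its handle up in the middle of the tray. The square box's cover is untouched and the gripper is clear.

```bash
python3 -m pendant '[[0,0,0,0,0,0,0.3],[0,0,0,0,0,0,0.3]]' && python3 -c "
from plant import *
print(job_done())"
```

```text
t: 11.05
ee_pos: [0.494, -0.3284, 0.2322]
tcp_rot: [0.002, -3.14, -0.002]
force: [0.6, 0.5, -0.3]
finger_gap: 0.651
grasp_force: 0.0
the job is handed in; nothing more can be done
None
```

The oblong box's cover is off its pins and lies flat, handle up, inside the steel tray; the square box's cover was left alone, and the job was handed in at about 11 s with the gripper clear.

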